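# Key the drive gear onto the spice mill

### The arm

A 6-joint arm with a two-finger parallel gripper is mounted at the origin on the work surface. World frame = base frame: x ahead of the robot, y to its left, z up, the work surface at z = 0. Lengths are in mm, angles in rad, forces in N, time in s.
With the tool pointing down it reaches from about 350 to 875 mm from the base axis. Payload 4.2 kg.
Tool frame: the origin (TCP) lies at the very end of the fingers, on their centre line; the grasp point (between the pads) lies 19 mm behind it (arm.pinch_z is the distance from the TCP to the grasp point, in mm); x points along the fingers, y is the direction in which the jaws open and shut, and the axes are right-handed (so a half turn about x gives the same grasp; the last joint's range is limited). The gripper opens to 85 mm and grips with 20 to 120 N. Pads are 22 mm wide; open, the fingers measure 114 mm over their backs; the gripper's body (76 mm by 85 mm) begins 54 mm behind the grasp point. The pads swing forward as they close: fully open they stand 13 mm farther back than shut.
Start: joints at [1.532, 0.385, 0.008, 0, -1.194, -0.259], TCP at [183.354, 597.479, 231.312] pointing down, gripper open.
Joint ranges: [-3.14, 3.14], [-1.21, 2.06], [-1.07, 1.41], [-3.16, 2.05], [-2.99, -0.16], [-3.1, 3.1]. Speed limits (rad/s): [2.79, 2.79, 3.14, 3.14, 3.14, 3.14].

### API

Orientations are given as a unit quaternion [x, y, z, w].
In Python, from bench import arm gives the robot as it stands.
- The arm moves only by the tool drive_tool, never from a script. Its argument "motion" is a list of rows, each a list of 4 numbers: the shift along the tool's x, y, z in mm, then the turn about the tool's x in degrees. In form: [[dx, dy, dz, spin], ...]. A call has 1 to 10 rows; each row shifts and turns the commanded pose from where the row before left it, along the tool's axes as they then stand; what a row does not reach is not made up. A row lasts 1/12 s, in which the tool goes at most 41.7 mm and 7.16 degrees, less where a joint would pass 70% of its speed; a pose out of reach is approached as far as the arm can. A call with a gripper value outside its range is refused whole. "grip" is the finger opening in mm, from 0 to 85.4, set as the call begins (left out, the last holds). The fingers move at their own pace and stop on an object; the grip force is fixed at half the most. Time passes only in rows, so rows that do not move let the fingers close. It gives the time, the measured TCP pose, the force and the opening at its end, in the units of the state.
- arm.read_state(): the state, without advancing time (a new reading comes with each control period).
- arm.get_image(name): name is "scene" or "top"; returns the picture (384x512x3 uint8, red, green, blue); there is no depth.
- arm.calibration(name): a dict with "K" (3x3 intrinsics, pixels), "distortion" ([k1, k2, p1, p2, k3] as OpenCV has them; the pictures are not rectified), "eye" and "attitude" of the camera in the world. Camera axes: x right, y up, looking along -z (the intrinsics and any distortion apply to the point x, -y, -z); pixel columns grow to the right and rows downward; lengths in mm; the calibration is good to about 2 mm. A picture is of the moment at which its call begins. calibration takes no time and is no camera call.
- arm.job_done(): hands the job in, once; it reports no verdict.
The state is a dict: "clock": time; "joints": joint angles; "joint_vel": joint speeds; "joint_efforts": joint torques, N m; "position": TCP position; "ee_rot": TCP orientation; "contact_force": force on the tool from outside, world axes, zero at the start; "wrist_torque": the same for the moment, N m; "gripper_width": finger opening in mm.
Only numpy, scipy, OpenCV 4.12 (cv2) and the standard library are available. Lean on these libraries where they do the work, as an engineer would, in place of code of your own. Each camera call takes 0.05 s, during which the arm holds its last target. There are 200 camera calls.

### The job

Get the stall's spice mill ready to run: lift the flat-sided key (not the round pin) out of the wooden block and drop it all the way down into the slot in the mill's upright shaft, then slide the drive gear on over shaft and key, keyway lined up with the key, until it sits flat on the collar. Feel your way and do not force either part: never lean on them with more than about 30 N; leave the other goods on the counter where they are.

Things in the scene. Friction and masses are not known exactly. Their poses are not given: they have to be found in the camera images.
- mill: Grey spice mill fixed to the counter. Origin at counter height on the axis of its upright steel shaft; z up; its x axis points from its steel hopper towards the shaft. Housing 110 mm wide, top 85 mm high, reaching 60 mm to +x and 150 mm to -x of the shaft; the hopper (72 mm across, centred 112 mm to -x) is 142 mm high.
- shaft_top (a point): Centre of the shaft's top end, 151 mm above the counter; axes as the mill's. Shaft 22 mm across, its last 3 mm tapered to 19 mm. A slot 9.2 mm wide is cut in its side from the top end down, slot floor 6.5 mm from the axis. The shaft is braked (will not turn under light loads) at an angle that is NOT measured: the slot faces the mill's +x to within 0.7 rad either way; look, or feel for it.
- collar_top (a point): Centre of the flat top of the dark collar, 56 mm across, round the shaft's foot, 115 mm above the counter. Here the slot runs on down as a closed pocket, 6.5 to 16.7 mm from the axis, bottom 26 mm below the collar's top. The key standing in it has its lower end 89 mm and its top 143 mm above the counter, 8 mm below the shaft's top, its centre line 11 to 12.2 mm from the axis.
- key: Loose steel key, 54 mm long, standing upright in one of the block's two sockets with 30 mm of it showing above the block. 9 mm thick along its own x, 8 mm wide along its own y; ends bevelled 1 mm across the 8 mm width. Origin at the centre of its lower end, z up along its length. In the shaft's slot its x axis points radially.
- gear: Steel drive gear lying flat, boss up. Toothed rim 103 mm across, 12 mm thick; in it a slip hub, held stiffly by friction, whose boss, 49 mm across, rises to 34 mm above the underside. Through bore 23 mm with a keyway 9.2 mm wide reaching 18.6 mm from the axis. Only the rim's pose is measured: the keyway lies within 1.0 rad of its +x. 0.3 to 0.6 kg. Origin on the axis at the underside, z up.
- block: Light wooden block fixed to the counter, 60 mm along its x, 130 mm along its y, 40 mm high, origin at the centre of its underside. Two sockets 35 mm either side of the centre along y, 24 mm deep; one holds the key, the other the pin.
- pin: Round steel pin, 8 mm across and 54 mm long, standing in the block's other socket; leave it there. Origin at its lower end.
- tin_a: Pink tea tin 72 mm across, 110 mm high, origin under its centre; leave it alone.
- tin_b: Another such tin; leave it alone.
- house: Little ornamental house, 54 x 80 x 72 mm high, origin under its centre; leave it alone.
- washer: Loose steel washer, 48 mm across, 6 mm thick; leave it alone.
- wrench: Wrench lying on the counter; leave it alone.
- brush: Brush lying on the counter; leave it alone.
- jar: Small amber jar, 60 mm across, 80 mm high; leave it alone.

How it is judged:
By the outcome, as a careful person would: the job done as asked, in the order asked, and still so for the second after the job is handed in, with the robot touching nothing.
It also fails if it takes over 72 s, if anything falls off the work surface, if the arm or the gripper's body presses on something with over 40 N, if the wrist force passes 120 N, or if a joint passes its speed limit or range.

## Working session

There is one attempt and no reset: what is moved stays moved. The work goes in short steps, Python scripts to look and compute and a tool call to move; the robot and the scene stay as the last step left them, time stands still between calls to the robot, and variables do not carry over. Pictures are saved under pics/ and viewed, about 8 in all and at most 12, crops included, and the job is handed in when it is done.

Besides the shell and the picture viewer there is one more tool, called after "Call:" as name(argument=value, ...), one argument or row to a line, values as JSON. drive_tool: Moves the arm, as the interface text tells. Its arguments: {"type":"object","properties":{"motion":{"type":"array"},"grip":{"type":"number"}},"required":["motion"]}

```bash
ls; mkdir -p pics
python3 - <<'E'
from bench import arm
import cv2
s=arm.read_state(); print(s)
for n in("scene","top"):
    im=arm.get_image(n); cv2.imwrite(f"pics/{n}0.png",cv2.cvtColor(im,cv2.COLOR_RGB2BGR)); print(n,arm.calibration(n))
a=cv2.imread("pics/scene0.png");b=cv2.imread("pics/top0.png")
E
```

```text
pics
{'clock': 0.0, 'joints': array([ 1.53160648e+00,  3.85548598e-01,  6.58180042e-03, -5.18621185e-04,
       -1.19400333e+00, -2.58616520e-01]), 'joint_vel': array([ 0.00149829, -0.00056891, -0.00121734, -0.00068503, -0.00053972,
       -0.00030182]), 'joint_efforts': array([ 9.20189450e-04, -3.92292631e+01,  1.88395232e+01,  4.18597296e+00,
       -4.68471117e-03,  1.64766302e-06]), 'position': array([183.18413614, 596.91614372, 230.20625764]), 'ee_rot': array([-0.69918649,  0.10575123,  0.69935699,  0.10418604]), 'contact_force': array([0.86524203, 0.56167221, 0.32667618]), 'wrist_torque': array([-0.06382633,  0.04241441,  0.00135914]), 'gripper_width': 85.16148095878874}
scene {'K': array([[363.53288616,   0.        , 255.74459029],
       [  0.        , 363.53288616, 190.18947901],
       [  0.        ,   0.        ,   1.        ]]), 'distortion': array([0.01677139, 0.        , 0.        , 0.        , 0.        ]), 'eye': array([1331.9913315 ,   72.58880145,  814.07385106]), 'attitude': array([0.27052828, 0.28678749, 0.65984809, 0.63966232])}
top {'K': array([[494.58097716,   0.        , 253.29133157],
       [  0.        , 494.58097716, 191.15627514],
       [  0.        ,   0.        ,   1.        ]]), 'distortion': array([-0.03290046,  0.        ,  0.        ,  0.        ,  0.        ]), 'eye': array([ 350.44302956,   36.48155444, 1437.41177572]), 'attitude': array([ 0.04798632, -0.06281455, -0.70113833,  0.70863015])}
```

View pics/scene0.png

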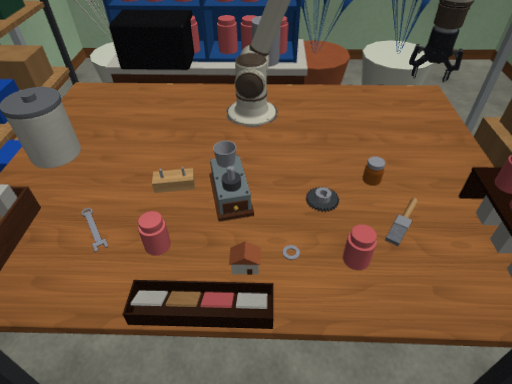

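View pics/top0.png

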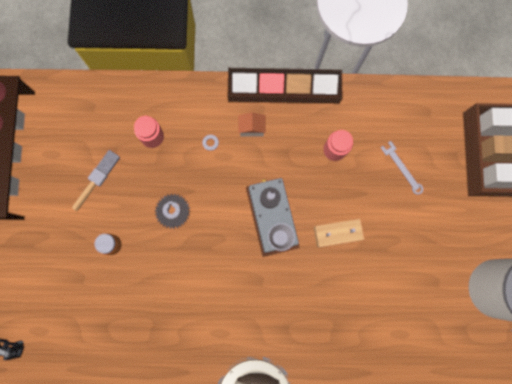

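The scene view shows block at (173,180), mill shaft at (231,177), gear at (322,199). In the top view block is at (340,233), shaft at (270,197), gear at (172,210). Next I zoom in on these.

```bash
cat > h.py <<'E'
import numpy as np, cv2
from bench import arm
from scipy.spatial.transform import Rotation as R
def cal(n):
    c=arm.calibration(n); return c["K"],np.array(c["distortion"]),np.array(c["eye"]),R.from_quat(c["attitude"]).as_matrix()@np.diag([1,-1,-1])
def proj(n,P):
    K,d,e,M=cal(n); P=np.atleast_2d(np.array(P,float)); return cv2.projectPoints((P-e)@M,np.zeros(3),np.zeros(3),K,d)[0][:,0]
def ray(n,uv):
    K,d,e,M=cal(n); u=cv2.undistortPoints(np.array(uv,float).reshape(-1,1,2),K,d)[:,0]
    v=np.c_[u,np.ones(len(u))]@M.T; return e,v/np.linalg.norm(v,axis=1)[:,None]
def onz(n,uv,z):
    e,v=ray(n,uv); return e+v*((z-e[2])/v[:,2])[:,None]
def shot(n,f=None):
    im=cv2.cvtColor(arm.get_image(n),cv2.COLOR_RGB2BGR)
    if f: cv2.imwrite(f,im)
    return im
def rs(c,k): return cv2.resize(c,None,fx=k,fy=k,interpolation=cv2.INTER_CUBIC)
E
python3 - <<'E'
from h import *
def avg(n,k=6): return np.mean([shot(n).astype(float) for _ in range(k)],0).astype(np.uint8)
T=avg("top",1);S=avg("scene",1)
W=np.zeros((600,800,3),np.uint8)
def put(im,x,y,k): 
    im=rs(im,k); W[y:y+im.shape[0],x:x+im.shape[1]]=im
put(T[175:260,240:305],0,0,5)     # 325x425
put(T[188:232,150:195],330,0,5)   # 225x220
put(T[215:250,310:370],330,225,4) # 240x140
put(S[140:222,205:258],575,0,4)   # 212x328
put(S[165:195,148:200],330,370,4) # 208x120
put(S[182:215,302:344],575,335,5) # 210x165
cv2.imwrite("pics/c1.png",W)
E
```

```text
(no output)
```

View pics/c1.png

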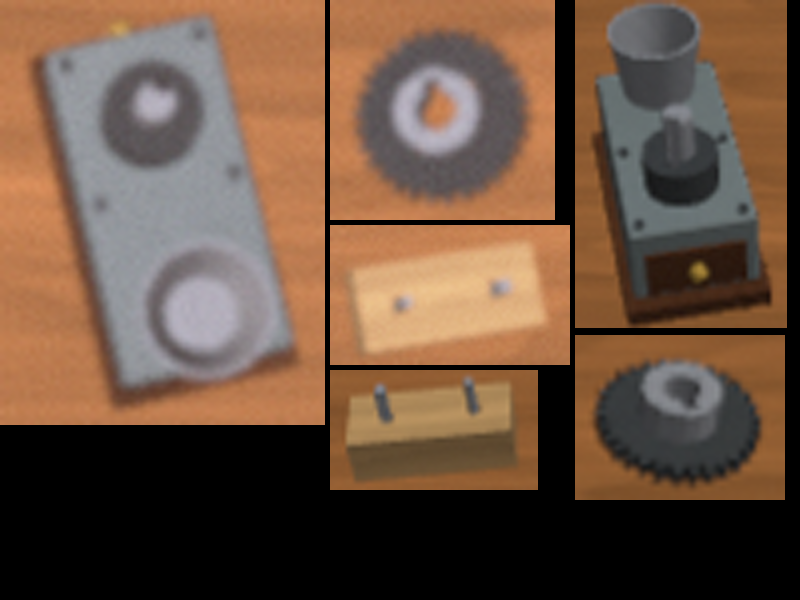

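The composite shows the slot notch near the top of the shaft's bright disc at about (157,90). The gear keyway points up and slightly left at (432,90). The two pegs are not clearly distinguishable yet. I'll average frames and measure.

Run:
```python
from h import *
T=np.mean([shot("top").astype(np.float32) for _ in range(10)],0);S=np.mean([shot("scene").astype(np.float32) for _ in range(10)],0)
np.savez("avg.npz",T=T,S=S)
def hsv(a): return cv2.cvtColor(a.astype(np.uint8),cv2.COLOR_BGR2HSV)
def blob(mask,box):
    m=np.zeros_like(mask);x0,x1,y0,y1=box;m[y0:y1,x0:x1]=mask[y0:y1,x0:x1]
    c,_=cv2.findContours(m,cv2.RETR_EXTERNAL,cv2.CHAIN_APPROX_NONE); return max(c,key=cv2.contourArea)
H=hsv(T)
for nm,p in(("wood",(300,240)),("block",(345,240)),("mill",(265,225)),("rim",(160,210)),("boss",(165,212)),("collar",(262,203)),("shaft",(270,195))):
    print(nm,H[p[1],p[0]],T[p[1],p[0]].astype(int))
W=np.zeros((600,800,3),np.uint8)
def put(im,x,y,k):
    im=rs(np.clip(im,0,255).astype(np.uint8),k); W[y:y+im.shape[0],x:x+im.shape[1]]=im
put(T[185:211,257:285],0,0,14)   # shaft 392x364
put(T[198:224,158:186],400,0,12) # gear 336x312
def pegs(im,*a): put((im-60)*1.3,*a)
put(T[222:242,318:360],0,366,9)  # 378x180
put(S[165:190,152:196],400,320,9) # 396x225
cv2.imwrite("pics/c2.png",W)
```

```text
wood [ 12 147 187] [ 79 122 187]
block [ 16 107 228] [132 183 228]
mill [107  15 157] [157 152 148]
rim [171  20  90] [85 83 90]
boss [129  18 188] [188 175 179]
collar [174  14  90] [86 85 90]
shaft [130  16 188] [188 176 180]
```

View pics/c2.png

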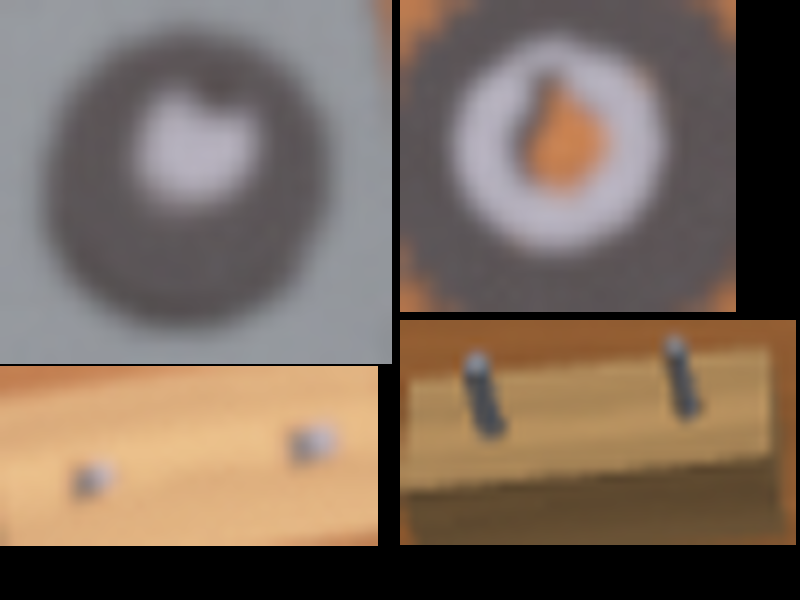

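Now the slot notch shows up-right at c2 (220,95), and the keyway is up-left at (547,75). The peg at top-view right / scene left is visibly bigger, so it's probably the key. I'll quantify these.

```bash
cat > m.py <<'E'
from h import *
d=np.load("avg.npz");T,S=d["T"],d["S"]
k=8
def up(im,x0,x1,y0,y1): return rs(im[y0:y1,x0:x1],k),np.array([x0,y0])
def px(c,o): return (np.asarray(c,float)+.5)/k-.5+o
def big(m): 
    c,_=cv2.findContours(m.astype(np.uint8),cv2.RETR_EXTERNAL,cv2.CHAIN_APPROX_NONE);return max(c,key=cv2.contourArea)
def hue(a): b=np.clip(a,0,255).astype(np.uint8); return cv2.cvtColor(b,cv2.COLOR_BGR2HSV)
pr=lambda *a:print(*[np.round(x,1) if not isinstance(x,str) else x for x in a])
# gear rim top z=12 (teeth), in top
a,o=up(T,148,197,186,234); h=hue(a); c=big((h[...,1]<70)); e=cv2.minEnclosingCircle(c); m=cv2.moments(c)
g=px([[m['m10']/m['m00'],m['m01']/m['m00']]],o); pr("rim px",g,"xy@12",onz("top",g,12), "diam mm",2*np.sqrt(cv2.contourArea(c)/np.pi)/k*(1425/494.6))
# boss top z=34
b=((h[...,1]<45)&(h[...,2]>135)).astype(np.uint8); c=big(b); el=cv2.fitEllipse(cv2.convexHull(c)); g=px([el[0]],o)
P=onz("top",g,34);pr("boss top",g,P,el[1][0]/k*1403/494.6,el[1][1]/k*1403/494.6)
# keyway/hole contour within boss: non-bright inside
hole=np.zeros_like(b);cv2.drawContours(hole,[cv2.convexHull(c)],-1,1,-1);hole=cv2.erode(hole,np.ones((7,7)))&(1-b)
c2=big(hole);pts=onz("top",px(c2[:,0],o),34)-P[0];r=np.hypot(pts[:,0],pts[:,1]);a2=np.arctan2(pts[:,1],pts[:,0])
pr("hole r max",r.max(),"angle at max",np.round(a2[r.argmax()],2)); 
hh=np.histogram(a2,bins=24,range=(-np.pi,np.pi));pr("r by ang",[ (round(float(x),2),round(float(np.mean(r[(a2>x-.13)&(a2<x+.13)])),1)) for x in np.arange(-3,3.2,.25) if ((a2>x-.13)&(a2<x+.13)).any()])
# shaft top z=151
a,o=up(T,257,286,183,212);v=a.mean(2);b=(v>135).astype(np.uint8)
h=hue(a);b[:]=(v>130)&(np.hypot(*(np.indices(v.shape)-np.array([[[ (196-183)*k]],[[(271-257)*k]]])))<9*k)
c=big(b);el=cv2.fitEllipse(cv2.convexHull(c));g=px([el[0]],o);mc=cv2.minEnclosingCircle(c)
P=onz("top",px([mc[0]],o),151);pr("shaft",g,onz("top",g,151),"minenc",P,"d",2*mc[1]/k*1286/494.6)
dd=b*0;cv2.circle(dd,(int(mc[0][0]),int(mc[0][1])),int(mc[1]*.95),1,-1);nt=big(dd&(1-b));mm=cv2.moments(nt)
Q=onz("top",px([[mm['m10']/mm['m00'],mm['m01']/mm['m00']]],o),151);D=(Q-P)[0];pr("notch area mm2",mm['m00']/k/k*(2.6**2),D,"ang",np.round(np.arctan2(D[1],D[0]),2))
# collar in top z=115
b=(v<115).astype(np.uint8)|b; 
c=big(cv2.morphologyEx((h[...,2]<118).astype(np.uint8)|b,cv2.MORPH_OPEN,np.ones((9,9))));mc=cv2.minEnclosingCircle(c);pr("collar enc",onz("top",px([mc[0]],o),115),2*mc[1]/k*1322/494.6)
# block top z=40
for n,im,bx in(("top",T,(308,372,212,254)),("scene",S,(146,202,160,196))):
    a,o=up(im,*bx);h=hue(a)
    m=(h[...,2]>185)&(h[...,1]<130) if n=="top" else (h[...,2]>145)
    m=cv2.morphologyEx(m.astype(np.uint8),cv2.MORPH_CLOSE,np.ones((61,61)))
    rect=cv2.minAreaRect(big(m));pts=onz(n,px(cv2.boxPoints(rect),o),40)
    c=big(m);q=onz(n,px(c[:,0],o),40);r2=cv2.minAreaRect(q[:,:2].astype(np.float32));pr(n,"block",np.array(r2[0]),np.array(r2[1]),"ang",r2[2],cv2.boxPoints(r2))
    # pegs
    s=(h[...,1]<75)
    cs,_=cv2.findContours((s&(m>0) if n=="top" else (h[...,1]<95)).astype(np.uint8),cv2.RETR_EXTERNAL,cv2.CHAIN_APPROX_NONE)
    for c in cs:
        if cv2.contourArea(c)>k*k*2: 
            rr=cv2.minAreaRect(c);pr("  peg",px([rr[0]],o),"size px",np.array(rr[1])/k,rr[2],"area",cv2.contourArea(c)/k/k, onz(n,px([rr[0]],o),55))
# mill housing top z=85
a,o=up(T,236,312,170,265);h=hue(a);m=cv2.morphologyEx(((h[...,1]<40)&(h[...,2]>90)).astype(np.uint8),cv2.MORPH_CLOSE,np.ones((41,41)))
m=cv2.morphologyEx(m,cv2.MORPH_OPEN,np.ones((41,41)))
q=onz("top",px(big(m)[:,0],o),85);q=q[q[:,0]>np.percentile(q[:,0],35)];r2=cv2.minAreaRect(q[:,:2].astype(np.float32));pr("mill",np.array(r2[0]),np.array(r2[1]),r2[2],cv2.boxPoints(r2))
E
python3 m.py
```

```text
rim px [[172.  210.7]] xy@12 [[516.  242.2  12. ]] diam mm 91.3
boss top [[170.8 209.6]] [[516.6 242.6  34. ]] 48.5 50.2
hole r max 16.9 angle at max 0.3
r by ang [[-3.  12.1]
 [-2.8 11.9]
 [-2.5 11.3]
 [-2.2 11.3]
 [-2.  11.5]
 [-1.8 11.9]
 [-1.5 12.1]
 [-1.2 12. ]
 [-1.  11.5]
 [-0.8 11.2]
 [-0.5 11.4]
 [-0.2 12.4]
 [ 0.  14.4]
 [ 0.2 16.2]
 [ 0.5 13.9]
 [ 0.8 11.3]
 [ 1.  10.7]
 [ 1.2 10.9]
 [ 1.5 10.9]
 [ 1.8 10.5]
 [ 2.   9.4]
 [ 2.2  9.8]
 [ 2.5 10.5]
 [ 2.8 10.9]
 [ 3.  11.5]]
shaft [[270.5 195.1]] [[544.1 -35.1 151. ]] minenc [[543.9 -35.3 151. ]] d 22.7
notch area mm2 26.2 [ 9.  -2.8  0. ] ang -0.3
collar enc [[542.8 -35.2 115. ]] 57.2
top block [ 455.9 -236.7] [ 62.7 133.2] ang 9.9 [[ 413.5 -176.4]
 [ 436.3 -307.6]
 [ 498.2 -296.9]
 [ 475.4 -165.7]]
  peg [[328.2 234. ]] size px [3.2 4.6] 59.0 area 11.1 [[ 450.3 -202.7   55. ]]
  peg [[352.5 229.9]] size px [4.1 5.1] 90.0 area 16.9 [[ 462.5 -271.7   55. ]]
scene block [ 434.  -245.1] [118.4 194.4] ang 1.4 [[ 372.5 -149.3]
 [ 377.2 -343.7]
 [ 495.5 -340.8]
 [ 490.8 -146.5]]
  peg [[160.7 173. ]] size px [10.1  3.5] 75.1 area 29.7 [[ 462.4 -269.6   55. ]]
  peg [[182.9 171. ]] size px [9.6 2.8] 78.2 area 22.7 [[ 450.9 -200.3   55. ]]
mill [518.9 -40.3] [150.1  97. ] 14.2 [[ 434.2  -11.8]
 [ 458.  -105.8]
 [ 603.6  -68.9]
 [ 579.7   25.1]]
```

Each measurement agrees with the given sizes:

| Item | Measurement | Check |
|---|---|---|
| Key (bigger peg in both views) | about (462,-271) | socket prediction (461.9,-271.2) |
| Shaft | about (543.7,-35.2) | diameter 22.7 mm |
| Slot | world angle about -0.30 rad | mill yaw 0.248, so -0.55 relative |
| Gear | (516.5,242.5) | boss 48.5–50 mm |
| Keyway | about 0.2 rad | – |

```bash
cat > go.py <<'E'
from h import *
import sys
# usage: go.py x y z yaw_deg(of tool y, mod 180)  [cx cy cz : commanded pose override]
s=arm.read_state();M=R.from_quat(s["ee_rot"]).as_matrix();p=s["position"]
yaw=np.degrees(np.arctan2(M[1,1],M[0,1]))
print("t %.2f p %s yaw %.2f tilt %s F %s w %.2f j6 %.2f"%(s["clock"],p.round(1),yaw,M[:2,0].round(4),s["contact_force"].round(1),s["gripper_width"],s["joints"][5]))
if len(sys.argv)>1:
    g=np.array(list(map(float,sys.argv[1:4])));gy=float(sys.argv[4])
    d=(M.T@(g-p)).round(1); sp=((yaw-gy)+90)%180-90
    print("tool delta",d,"spin",round(sp,2),"z-axis",M[:,2].round(3))
E
python3 go.py 462 -271 180 99.9
```

```text
t 1.20 p [183.3 597.5 231.3] yaw -107.06 tilt [-0.  0.] F [-1.1  0.7  0.6] w 85.53 j6 -0.26
tool delta [  51.3  748.5 -521.2] spin -26.96 z-axis [-0.956  0.293  0.   ]
```

Call:
drive_tool(
  motion=[
    [0,10.6,-29.4,0],
    [0,10.6,-29.4,0],
    [0,10.6,-29.4,0],
    [0,10.6,-29.4,0],
    [0,10.6,-29.4,0],
    [0,10.6,-29.4,0],
    [0,10.6,-29.4,0],
    [0,10.6,-29.4,0],
  ],
  grip=40,
)

```text
clock: 1.87
position: [384.4, 446.4, 231.5]
ee_rot: [0.699, -0.105, -0.699, -0.105]
contact_force: [0.6, 1.2, -0.0]
gripper_width: 40.1
```

Call:
drive_tool(
  motion=[
    [0,33.2,-14.3,0],
    [0,33.2,-14.3,0],
    [0,33.2,-14.3,0],
    [0,33.2,-14.3,0],
    [0,33.2,-14.3,0],
    [0,33.2,-14.3,0],
    [0,33.2,-14.3,0],
    [0,33.2,-14.3,0],
    [0,33.2,-14.3,0],
    [0,33.2,-14.3,0],
  ],
)

```text
clock: 2.7
position: [422.4, 86.4, 231.8]
ee_rot: [0.7, -0.104, -0.699, -0.105]
contact_force: [1.0, 0.9, 0.9]
gripper_width: 39.9
```

Call:
drive_tool(
  motion=[
    [0,33.2,-14.3,0],
    [0,33.2,-14.3,0],
    [0,33.2,-14.3,0],
    [0,33.2,-14.3,0],
    [0,33.2,-14.3,0],
    [0,33.2,-14.3,0],
    [0,33.2,-14.3,0],
    [0,33.2,-14.3,0],
    [0,33.2,-14.3,0],
    [0,33.2,-14.3,0],
  ],
)

```text
clock: 3.53
position: [461.8, -273.2, 231.6]
ee_rot: [0.699, -0.105, -0.699, -0.105]
contact_force: [2.1, 1.6, -0.3]
gripper_width: 39.9
```

Call:
drive_tool(
  motion=[
    [5,0,0,-6.74],
    [15,0,0,-6.74],
    [20,0,0,-6.74],
    [10,0,0,-6.74],
    [0,0,0,0],
    [0,0,0,0],
  ],
)

```text
clock: 4.03
position: [461.8, -271.4, 181.2]
ee_rot: [-0.704, -0.06, 0.705, -0.06]
contact_force: [-0.5, -0.2, 0.3]
gripper_width: 40.0
```

```bash
python3 go.py 462 -271 60 99.9
```

```text
t 4.03 p [ 461.8 -271.4  181.2] yaw -80.27 tilt [-0.0008 -0.0002] F [-0.5 -0.2  0.3] w 39.97 j6 1.97
tool delta [121.2  -0.4  -0.3] spin -0.17 z-axis [-0.986 -0.169  0.001]
```

Call:
drive_tool(
  motion=[
    [30,0,0,0],
    [30,0,0,0],
    [30,0,0,0],
    [20,0,0,0],
    [11.7,0,0,0],
    [0,0,0,0],
    [0,0,0,0],
  ],
)

```text
clock: 4.62
position: [462.8, -271.5, 60.4]
ee_rot: [0.705, 0.06, -0.704, 0.061]
contact_force: [0.0, 0.1, 0.7]
gripper_width: 39.9
```

Call:
drive_tool(
  motion=[
    [0,0,0,0],
    [0,0,0,0],
    [0,0,0,0],
    [0,0,0,0],
    [0,0,0,0],
    [0,0,0,0],
  ],
  grip=0,
)

```text
clock: 5.12
position: [462.9, -271.5, 61.1]
ee_rot: [0.705, 0.061, -0.704, 0.062]
contact_force: [0.1, 1.7, 6.1]
gripper_width: 5.3
```

```bash
python3 go.py; python3 -c "
from h import *
T=shot('top');S=shot('scene');cv2.imwrite('pics/g1.png',np.vstack([rs(T[205:255,310:370],6),rs(S[150:196,150:210],6)]))"
```

```text
t 5.12 p [ 462.9 -271.5   61.1] yaw -80.08 tilt [ 0.0027 -0.001 ] F [0.1 1.7 6.1] w 5.25 j6 1.97
```

Call:
drive_tool(
  motion=[
    [0,0,0,0],
    [0,0,0,0],
    [0,0,0,0],
  ],
)

```text
clock: 5.47
position: [463.0, -271.5, 61.2]
ee_rot: [0.705, 0.061, -0.704, 0.062]
contact_force: [-1.4, 1.4, 6.4]
gripper_width: 5.2
```

View pics/g1.png

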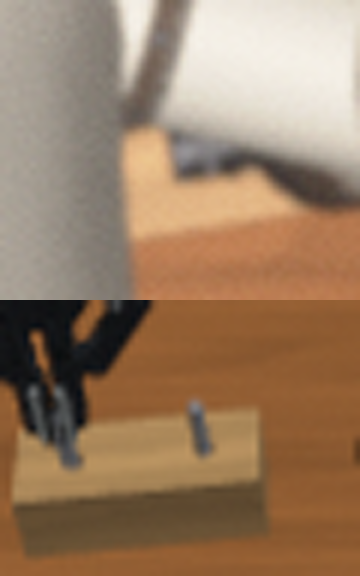

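The crop shows the fingers round the bigger peg (key at about (65,430) in the crop). However, an 11 mm tip grip reads only 5.2 mm and wedges the key down. I'll regrip deeper, with the pads offset outward by about 10 mm so they will clear the shaft later.

Call:
drive_tool(
  motion=[
    [0,0,0,0],
    [0,0,0,0],
    [0,0,0,0],
    [0,0,0,0],
  ],
  grip=40,
)

```text
clock: 5.8
position: [461.7, -271.3, 59.4]
ee_rot: [-0.704, -0.061, 0.705, -0.061]
contact_force: [0.0, -1.0, -0.5]
gripper_width: 40.3
```

```bash
python3 go.py 472.1 -269.3 46.5 99.9
```

```text
t 5.80 p [ 461.7 -271.3   59.4] yaw -80.12 tilt [-0.0005  0.0001] F [ 0.  -1.  -0.5] w 40.31 j6 1.97
tool delta [ 12.9  -0.2 -10.6] spin -0.02 z-axis [-0.985 -0.172  0.   ]
```

Call:
drive_tool(
  motion=[
    [0,0,-5.3,0],
    [0,0,-5.3,0],
    [6.5,0,0,0],
    [6.5,0,0,0],
    [0,0,0,0],
  ],
)

```text
clock: 6.22
position: [471.2, -269.0, 44.7]
ee_rot: [-0.703, -0.061, 0.706, -0.06]
contact_force: [-0.3, 0.3, -0.2]
gripper_width: 39.9
```

Call:
drive_tool(
  motion=[
    [0,0,0,0],
    [0,0,0,0],
    [0,0,0,0],
    [0,0,0,0],
    [0,0,0,0],
    [0,0,0,0],
  ],
  grip=0,
)

```text
clock: 6.72
position: [472.2, -269.2, 46.7]
ee_rot: [0.704, 0.061, -0.704, 0.061]
contact_force: [0.3, 1.8, -0.7]
gripper_width: 5.7
```

```bash
python3 go.py
```

```text
t 6.72 p [ 472.2 -269.2   46.7] yaw -80.11 tilt [-0.      0.0003] F [ 0.3  1.8 -0.7] w 5.72 j6 1.96
```

Call:
drive_tool(
  motion=[
    [-4,0,0,0],
    [-8,0,0,0],
    [-15,0,0,0],
    [-15,0,0,0],
    [-20,0,0,0],
    [-20,0,0,0],
    [0,0,0,0],
  ],
)

```text
clock: 7.3
position: [475.2, -270.9, 133.9]
ee_rot: [0.708, 0.06, -0.701, 0.063]
contact_force: [0.2, -0.3, 0.7]
gripper_width: 5.9
```

```bash
python3 go.py; python3 -c "
from h import *
T=shot('top');S=shot('scene');cv2.imwrite('pics/g2.png',np.hstack([rs(S[120:196,140:210],7)]))"
```

```text
t 7.30 p [ 475.2 -270.9  133.9] yaw -80.03 tilt [ 0.0092 -0.0041] F [ 0.2 -0.3  0.7] w 5.94 j6 1.96
```

View pics/g2.png

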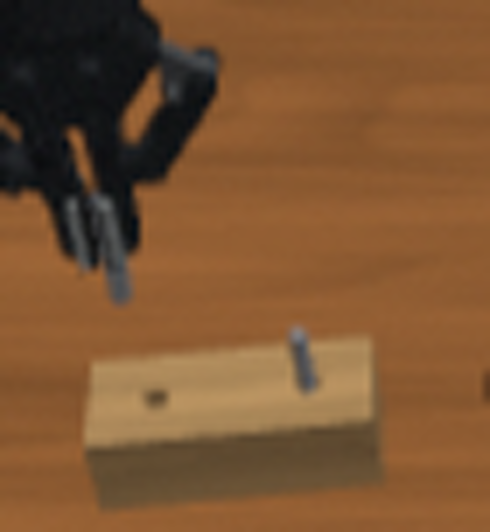

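The key is out, held at crop (112,250), and hangs parallel to the pin, which is untouched. The empty socket is at (155,397). Moving to just outside the slot.

Call:
drive_tool(
  motion=[
    [-11,0,0,6.8],
    [-11,0,0,6.8],
    [0,0,0,6.8],
    [0,0,0,6.7],
    [0,0,0,0],
    [0,0,0,0],
  ],
)

```text
clock: 7.9
position: [471.7, -269.4, 149.8]
ee_rot: [-0.699, 0.105, 0.7, 0.105]
contact_force: [-0.1, 0.3, -0.3]
gripper_width: 5.7
```

```bash
python3 go.py 578.1 -45.8 156 -107.2
```

```text
t 7.90 p [ 471.7 -269.4  149.8] yaw -107.04 tilt [-0.0017  0.0005] F [-0.1  0.3 -0.3] w 5.70 j6 1.49
tool delta [  -6.3 -244.9  -36.1] spin 0.16 z-axis [-0.956  0.293  0.002]
```

Call:
drive_tool(
  motion=[
    [-6,0,0,0],
    [0,-30.6,-4.5,0],
    [0,-30.6,-4.5,0],
    [0,-30.6,-4.5,0],
    [0,-30.6,-4.5,0],
    [0,-30.6,-4.5,0],
    [0,-30.6,-4.5,0],
    [0,-30.6,-4.5,0],
    [0,-30.6,-4.5,0],
    [0,0,0,0],
  ],
)

```text
clock: 8.73
position: [581.7, -42.3, 156.7]
ee_rot: [0.7, -0.103, -0.699, -0.104]
contact_force: [0.6, -0.7, -0.7]
gripper_width: 5.9
```

Call:
drive_tool(
  motion=[
    [0,0,0,0],
    [0,0,0,0],
    [0,0,0,0],
    [0,0,0,0],
  ],
)

```text
clock: 9.07
position: [578.7, -47.3, 156.7]
ee_rot: [-0.699, 0.106, 0.699, 0.106]
contact_force: [1.1, -0.1, -0.2]
gripper_width: 6.3
```

```bash
python3 go.py 578.1 -45.8 156 -107.2; python3 -c "
from h import *
T=np.mean([shot('top') for _ in range(3)],0).astype(np.uint8);S=np.mean([shot('scene') for _ in range(3)],0).astype(np.uint8);cv2.imwrite('pics/g3.png',np.hstack([rs(S[130:200,200:260],7),rs(T[170:240,240:290],7)]))"
```

```text
t 9.07 p [578.7 -47.3 156.7] yaw -107.26 tilt [-0.0003 -0.0001] F [ 1.1 -0.1 -0.2] w 6.25 j6 1.07
tool delta [ 0.7 -1.3  1. ] spin -0.06 z-axis [-0.955  0.297  0.   ]
```

View pics/g3.png

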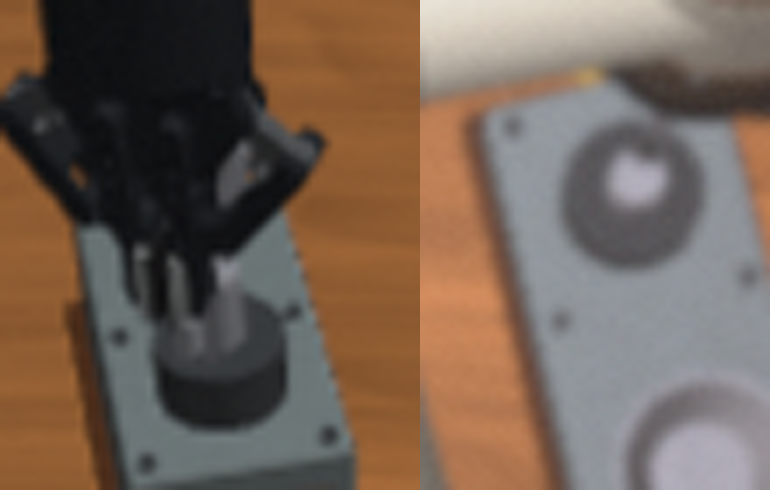

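The scene crop shows the key end at (195,345), just off the shaft at (230,310). The top crop shows the slot notch still at (650,155). Feeling radially inward.

Call:
drive_tool(
  motion=[
    [0,-1.3,1,0],
    [0,0,3,0],
    [0,0,3,0],
    [0,0,2,0],
    [0,0,0.5,0],
    [0,0,0.5,0],
    [0,0,0,0],
    [0,0,0,0],
  ],
)

```text
clock: 10.03
position: [570.0, -42.0, 156.7]
ee_rot: [0.699, -0.106, -0.699, -0.106]
contact_force: [0.9, -0.2, -0.4]
gripper_width: 5.8
```

Call:
drive_tool(
  motion=[
    [0,0,0.7,0],
    [0,0,0.7,0],
    [0,0,0,0],
  ],
)

```text
clock: 10.28
position: [568.5, -41.7, 156.6]
ee_rot: [-0.699, 0.106, 0.699, 0.106]
contact_force: [0.0, 0.6, -0.4]
gripper_width: 6.1
```

Call:
drive_tool(
  motion=[
    [0,0,0.7,0],
    [0,0,0.7,0],
    [0,0,0,0],
  ],
)

```text
clock: 10.53
position: [567.1, -41.2, 156.6]
ee_rot: [-0.699, 0.106, 0.699, 0.106]
contact_force: [0.3, 0.6, -0.4]
gripper_width: 6.0
```

Call:
drive_tool(
  motion=[
    [0,0,0.7,0],
    [0,0,0.7,0],
    [0,0,0,0],
  ],
)

```text
clock: 10.78
position: [565.8, -40.8, 156.6]
ee_rot: [-0.699, 0.106, 0.699, 0.106]
contact_force: [0.7, -0.8, -1.2]
gripper_width: 6.1
```

Call:
drive_tool(
  motion=[
    [0,0,0.7,0],
    [0,0,0.7,0],
    [0,0,0,0],
  ],
)

```text
clock: 11.03
position: [565.4, -40.5, 157.0]
ee_rot: [0.7, -0.106, -0.698, -0.106]
contact_force: [2.4, -1.3, -0.9]
gripper_width: 5.7
```

Call:
drive_tool(
  motion=[
    [0,0,0.7,0],
    [0,0,0,0],
  ],
)

```text
clock: 11.2
position: [565.2, -40.3, 157.1]
ee_rot: [0.7, -0.106, -0.698, -0.106]
contact_force: [4.2, -2.0, -1.4]
gripper_width: 5.8
```

Contact is near where the slot floor should be. Checking tangentially for the slot walls.

Call:
drive_tool(
  motion=[
    [0,0.7,-0.7,0],
    [0,0.7,0,0],
    [0,0,0,0],
  ],
)

```text
clock: 11.45
position: [564.9, -41.5, 157.0]
ee_rot: [0.7, -0.105, -0.699, -0.106]
contact_force: [3.7, 0.2, 1.0]
gripper_width: 5.9
```

Call:
drive_tool(
  motion=[
    [0,-0.7,0,0],
    [0,-0.7,0,0],
    [0,-0.7,0,0],
    [0,-0.7,0,0],
    [0,0,0,0],
  ],
)

```text
clock: 11.87
position: [565.2, -39.9, 156.9]
ee_rot: [0.699, -0.106, -0.699, -0.105]
contact_force: [4.0, -4.5, 0.6]
gripper_width: 5.8
```

Call:
drive_tool(
  motion=[
    [0,1,0,0],
    [0,1,0,0],
    [0,0.8,0,0],
    [0,0.7,0,0],
    [0,0,0,0],
  ],
)

```text
clock: 12.28
position: [564.8, -41.7, 156.9]
ee_rot: [0.7, -0.105, -0.698, -0.106]
contact_force: [6.2, 0.8, -0.4]
gripper_width: 5.9
```

Call:
drive_tool(
  motion=[
    [0,0.5,0,0],
    [0,0.5,0,0],
    [0,0,0,0],
  ],
)

```text
clock: 12.53
position: [564.8, -41.9, 156.9]
ee_rot: [0.7, -0.105, -0.698, -0.107]
contact_force: [5.2, 3.0, -0.1]
gripper_width: 5.9
```

The key is in the slot: walls at y≈-39.9 and -41.8, floor felt at x≈565.5. Centring, backing off 0.6 mm, and descending.

Call:
drive_tool(
  motion=[
    [0,-1.5,-0.9,0],
    [0,-1,-0.8,0],
    [0,0,0,0],
    [0,0,0,0],
  ],
)

```text
clock: 12.87
position: [565.2, -41.5, 156.1]
ee_rot: [-0.698, 0.106, 0.7, 0.106]
contact_force: [1.3, 0.0, -0.7]
gripper_width: 6.0
```

Call:
drive_tool(
  motion=[
    [1,0,0,0],
    [1,0,0,0],
    [1,0,0,0],
    [1,0,0,0],
    [0,0,0,0],
  ],
)

```text
clock: 13.28
position: [565.4, -41.6, 152.0]
ee_rot: [-0.699, 0.106, 0.7, 0.106]
contact_force: [0.3, 0.1, -0.3]
gripper_width: 6.0
```

Call:
drive_tool(
  motion=[
    [1,0,0,0],
    [1,0,0,0],
    [1,0,0,0],
    [1,0,0,0],
    [0,0,0,0],
  ],
)

```text
clock: 13.7
position: [565.6, -41.6, 148.2]
ee_rot: [-0.699, 0.106, 0.7, 0.106]
contact_force: [0.2, -0.6, -0.3]
gripper_width: 5.7
```

Call:
drive_tool(
  motion=[
    [0,-0.6,-0.3,0],
    [0.7,0,0,0],
    [0.7,0,0,0],
    [0.7,0,0,0],
    [0,0,0,0],
  ],
)

```text
clock: 14.12
position: [566.4, -41.0, 146.3]
ee_rot: [-0.699, 0.106, 0.699, 0.106]
contact_force: [-0.4, 0.1, -0.5]
gripper_width: 6.0
```

Call:
drive_tool(
  motion=[
    [0.7,0,0,0],
    [0.7,0,0,0],
    [0.7,0,0,0],
    [0,0,0,0],
  ],
)

```text
clock: 14.45
position: [566.4, -41.0, 144.2]
ee_rot: [-0.699, 0.106, 0.699, 0.106]
contact_force: [0.4, -0.4, -1.3]
gripper_width: 5.6
```

Call:
drive_tool(
  motion=[
    [0.7,0,0,0],
    [0.7,0,0,0],
    [0,0,0,0],
  ],
)

```text
clock: 14.7
position: [566.4, -41.0, 142.8]
ee_rot: [-0.699, 0.106, 0.699, 0.106]
contact_force: [-0.4, 0.1, -0.3]
gripper_width: 6.0
```

Call:
drive_tool(
  motion=[
    [1,0,0,0],
    [1,0,0,0],
    [1,0,0,0],
    [1,0,0,0],
    [0,0,0,0],
  ],
)

```text
clock: 15.12
position: [566.4, -41.0, 138.7]
ee_rot: [-0.699, 0.106, 0.699, 0.106]
contact_force: [0.2, 0.4, -0.7]
gripper_width: 5.8
```

Call:
drive_tool(
  motion=[
    [1,0,0,0],
    [1,0,0,0],
    [1,0,0,0],
    [1,0,0,0],
    [1,0,0,0],
    [0,0,0,0],
  ],
)

```text
clock: 15.62
position: [566.4, -41.0, 133.7]
ee_rot: [-0.699, 0.106, 0.699, 0.106]
contact_force: [-0.7, 0.5, 0.1]
gripper_width: 5.8
```

Call:
drive_tool(
  motion=[
    [1,0,0,0],
    [1,0,0,0],
    [1,0,0,0],
    [1,0,0,0],
    [1,0,0,0],
    [0,0,0,0],
  ],
)

```text
clock: 16.12
position: [566.4, -41.0, 128.7]
ee_rot: [-0.699, 0.106, 0.699, 0.106]
contact_force: [-0.0, 0.4, 0.3]
gripper_width: 5.5
```

Call:
drive_tool(
  motion=[
    [1,0,0,0],
    [1,0,0,0],
    [1,0,0,0],
    [1,0,0,0],
    [1,0,0,0],
    [0,0,0,0],
  ],
)

```text
clock: 16.62
position: [566.4, -41.0, 123.7]
ee_rot: [-0.699, 0.106, 0.699, 0.106]
contact_force: [0.5, 0.4, 0.1]
gripper_width: 5.8
```

Call:
drive_tool(
  motion=[
    [1,0,0,0],
    [1,0,0,0],
    [0.7,0,0,0],
    [0,0,0,0],
  ],
)

```text
clock: 16.95
position: [566.5, -41.0, 121.1]
ee_rot: [-0.699, 0.106, 0.699, 0.106]
contact_force: [0.2, 0.1, -0.4]
gripper_width: 5.7
```

Call:
drive_tool(
  motion=[
    [0.5,0,0,0],
    [0.5,0,0,0],
    [0,0,0,0],
  ],
)

```text
clock: 17.2
position: [566.5, -41.0, 120.2]
ee_rot: [-0.699, 0.106, 0.699, 0.106]
contact_force: [-0.7, -0.8, -0.6]
gripper_width: 6.0
```

Call:
drive_tool(
  motion=[
    [0.5,0,0,0],
    [0.5,0,0,0],
    [0,0,0,0],
  ],
)

```text
clock: 17.45
position: [566.6, -41.0, 119.6]
ee_rot: [0.699, -0.106, -0.699, -0.106]
contact_force: [-1.9, 0.7, 1.9]
gripper_width: 6.4
```

Call:
drive_tool(
  motion=[
    [0.5,0,0,0],
    [0.4,0,0,0],
    [0,0,0,0],
  ],
)

```text
clock: 17.7
position: [566.8, -41.1, 119.5]
ee_rot: [0.7, -0.106, -0.699, -0.106]
contact_force: [-2.5, 1.1, 5.7]
gripper_width: 6.2
```

The key bottomed at TCP 119.6, so its lower end is at about 89. Releasing and lifting.

Call:
drive_tool(
  motion=[
    [0,0,0,0],
    [0,0,0,0],
    [0,0,0,0],
  ],
  grip=25,
)

```text
clock: 17.95
position: [566.8, -41.0, 118.2]
ee_rot: [0.699, -0.106, -0.699, -0.106]
contact_force: [-0.1, -0.2, 0.7]
gripper_width: 24.8
```

Call:
drive_tool(
  motion=[
    [-3,0,0,0],
    [-8,0,0,0],
    [-15,0,0,0],
    [-25,0,0,0],
    [-30,0,0,0],
    [-30,0,0,0],
    [0,30,0,0],
    [0,30,0,0],
    [0,0,0,0],
    [0,0,0,0],
  ],
)

```text
clock: 18.78
position: [548.5, -99.4, 230.3]
ee_rot: [0.7, -0.106, -0.699, -0.107]
contact_force: [-0.7, 0.2, -0.3]
gripper_width: 25.1
```

```bash
python3 go.py 516.5 242.5 80 -107
python3 - <<'E'
from h import *
T=np.mean([shot('top').astype(np.float32) for _ in range(8)],0);S=np.mean([shot('scene').astype(np.float32) for _ in range(6)],0)
np.savez("avg2.npz",T=T,S=S)
cv2.imwrite('pics/k.png',np.hstack([rs(np.clip(S[160:192,218:248],0,255).astype(np.uint8),12),rs(np.clip(T[183:215,256:286],0,255).astype(np.uint8),12)]))
E
```

```text
t 18.78 p [548.5 -99.4 230.3] yaw -107.33 tilt [0.0014 0.0001] F [-0.7  0.2 -0.3] w 25.12 j6 1.16
tool delta [ 150.3 -316.8  132.6] spin -0.33 z-axis [-0.955  0.298 -0.001]
```

View pics/k.png

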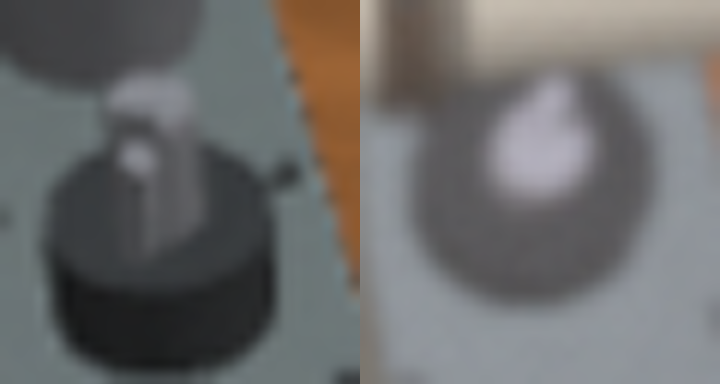

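The key stands fully in the slot: scene crop, top at (135,160), below the shaft's top rim. In the top crop it is at (558,80) next to the shaft at (543,150). Heading to the gear and refining the angle.

Run:
```python
from h import *
k=onz("top",[[(558-360)/12+256-.46,80/12+183-.46]],143)[0];s=onz("top",[[(543-360)/12+256-.46,152/12+183-.46]],151)[0]
print(k,s,k-s,np.arctan2(*(k-s)[[1,0]]))
k=onz("scene",[[135/12+218-.46,160/12+160-.46]],143)[0];s=onz("scene",[[150/12+218-.46,95/12+160-.46]],151)[0]
print(k,s,k-s,np.arctan2(*(k-s)[[1,0]]))
```

```text
[561.19305206 -39.55783525 143.        ] [543.84676371 -35.84145667 151.        ] [17.34628835 -3.71637858 -8.        ] -0.21105567548654489
[558.07076868 -37.51330933 143.        ] [543.79600253 -34.74091742 151.        ] [14.27476615 -2.77239191 -8.        ] -0.19182815103333167
```

Call:
drive_tool(
  motion=[
    [0,-31.7,13.3,0],
    [0,-31.7,13.3,0],
    [0,-31.7,13.3,0],
    [0,-31.7,13.3,0],
    [0,-31.7,13.3,0],
    [0,-31.7,13.3,0],
    [0,-31.7,13.3,0],
    [0,-31.7,13.3,0],
    [0,-31.7,13.3,0],
    [0,-31.7,13.3,0],
  ],
  grip=75,
)

```text
clock: 20.32
position: [515.0, 245.5, 229.6]
ee_rot: [0.699, -0.106, -0.699, -0.106]
contact_force: [1.6, 0.1, -1.1]
gripper_width: 74.9
```

Call:
drive_tool(
  motion=[
    [35,0,0,0],
    [35,0,0,0],
    [35,0,0,0],
    [35,0,0,0],
    [10,0,0,0],
    [0,0,0,0],
    [0,0,0,0],
  ],
)

```text
clock: 20.9
position: [516.4, 244.2, 80.3]
ee_rot: [0.7, -0.105, -0.699, -0.106]
contact_force: [0.8, -0.2, 0.2]
gripper_width: 74.7
```

```bash
python3 go.py 516.5 242.5 20 -107
```

```text
t 20.90 p [516.4 244.2  80.3] yaw -107.17 tilt [0.0013 0.    ] F [ 0.8 -0.2  0.2] w 74.68 j6 0.54
tool delta [60.3  1.7 -0.5] spin -0.17 z-axis [-0.955  0.295 -0.001]
```

Both views now put the key at about -0.20 rad, and the felt position gives -0.21. I'll use -0.21.

Call:
drive_tool(
  motion=[
    [0,1.6,-0.5,0],
    [20,0,0,0],
    [20,0,0,0],
    [14,0,0,0],
    [6,0,0,0],
    [0,0,0,0],
    [0,0,0,0],
  ],
  grip=60,
)

```text
clock: 21.48
position: [516.6, 242.8, 21.0]
ee_rot: [0.7, -0.105, -0.698, -0.106]
contact_force: [0.4, 0.3, 1.6]
gripper_width: 59.9
```

Call:
drive_tool(
  motion=[
    [2,0,0,0],
    [2,0,0,0],
    [1,0,0,0],
    [1,0,0,0],
    [0,0,0,0],
  ],
)

```text
clock: 21.9
position: [515.5, 242.2, 13.4]
ee_rot: [0.699, -0.106, -0.699, -0.106]
contact_force: [-0.3, -0.8, -0.0]
gripper_width: 60.1
```

Call:
drive_tool(
  motion=[
    [1,0,0,0],
    [1,0,0,0],
    [0,0,0,0],
  ],
)

```text
clock: 22.15
position: [515.4, 242.1, 11.2]
ee_rot: [-0.699, 0.106, 0.699, 0.106]
contact_force: [0.7, -0.4, -0.1]
gripper_width: 60.3
```

Call:
drive_tool(
  motion=[
    [1,0,0,0],
    [1,0,0,0],
    [0,0,0,0],
  ],
)

```text
clock: 22.4
position: [515.4, 242.1, 9.2]
ee_rot: [-0.699, 0.106, 0.699, 0.106]
contact_force: [0.6, -0.1, 0.2]
gripper_width: 60.1
```

Call:
drive_tool(
  motion=[
    [0,0,0,0],
    [0,0,0,0],
    [0,0,0,0],
    [0,0,0,0],
  ],
  grip=40,
)

```text
clock: 22.73
position: [516.0, 242.6, 9.9]
ee_rot: [0.7, -0.105, -0.699, -0.106]
contact_force: [0.1, 1.2, 2.0]
gripper_width: 46.7
```

Call:
drive_tool(
  motion=[
    [-2,0,0,0],
    [-4,0,0,0],
    [-8,0,0,0],
    [-16,0,0,0],
    [-30,0,0,0],
    [-35,0,0,0],
    [-35,0,0,0],
    [-30,0,0,0],
    [-15,0,0,0],
    [0,0,0,0],
  ],
  grip=30,
)

```text
clock: 23.57
position: [517.1, 243.2, 189.2]
ee_rot: [0.701, -0.103, -0.697, -0.108]
contact_force: [1.0, -0.2, -3.5]
gripper_width: 46.3
```

Call:
drive_tool(
  motion=[
    [0,15,-6,2.3],
    [0,25,-10,2.4],
    [0,30,-11,2.4],
    [0,30,-11,2.4],
    [0,30,-11,2.4],
    [0,30,-11,2.4],
    [0,30,-11,2.4],
    [0,25,-11,2.4],
    [0,15,-8,2.4],
    [0,0,0,2],
  ],
)

```text
clock: 24.4
position: [489.1, -6.6, 182.0]
ee_rot: [-0.66, 0.25, 0.664, 0.247]
contact_force: [1.3, -0.2, -3.6]
gripper_width: 46.4
```

Call:
drive_tool(
  motion=[
    [0,0,0,0],
    [0,0,0,0],
    [0,0,0,0],
  ],
)

```text
clock: 24.65
position: [491.7, -3.0, 183.3]
ee_rot: [-0.662, 0.246, 0.664, 0.245]
contact_force: [0.0, 0.3, -4.0]
gripper_width: 46.8
```

```bash
python3 go.py 543.8 -35.2 180 -130.7
```

```text
t 24.65 p [491.7  -3.  183.3] yaw -130.67 tilt [-0.0022 -0.0004] F [ 0.   0.3 -4. ] w 46.75 j6 0.54
tool delta [  3.2  -9.5 -60.5] spin 0.03 z-axis [-0.758  0.652  0.001]
```

Call:
drive_tool(
  motion=[
    [0,-3.5,-20,0],
    [0,-3,-20,0],
    [0,-3,-15,0],
    [0,0,-5,0],
    [0,0,0,0],
    [0,0,0,0],
    [0,0,0,0],
  ],
)

```text
clock: 25.23
position: [543.1, -34.4, 184.0]
ee_rot: [-0.663, 0.246, 0.664, 0.246]
contact_force: [0.4, 0.4, -3.7]
gripper_width: 46.6
```

```bash
python3 go.py 543.8 -35.2 163 -130.7; python3 -c "
from h import *
S=np.mean([shot('scene') for _ in range(4)],0).astype(np.uint8);cv2.imwrite('pics/p1.png',rs(S[125:200,195:270],7))"
```

```text
t 25.23 p [543.1 -34.4 184. ] yaw -130.66 tilt [-0.0014  0.0001] F [ 0.4  0.4 -3.7] w 46.55 j6 0.63
tool delta [21.   0.1 -1. ] spin 0.04 z-axis [-0.759  0.652  0.001]
```

View pics/p1.png

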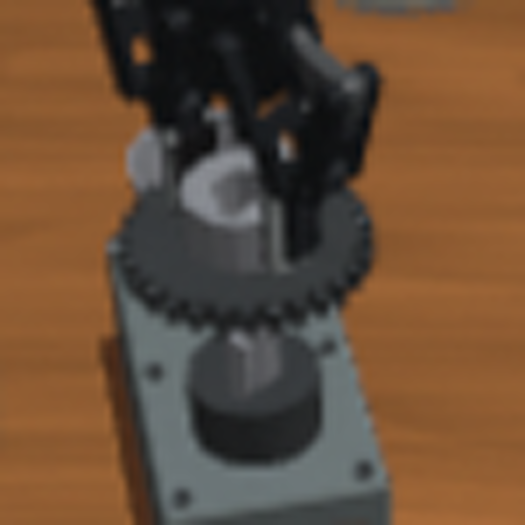

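The gear is held level above the shaft. In this crop the boss is at (235,190), the keyway faces the camera, and the shaft and key are at (255,360). Lowering by feel (baseline Fz ≈ -3.8).

Call:
drive_tool(
  motion=[
    [6,0,-0.4,0],
    [7,0,0,0],
    [5,0,0,0],
    [2,0,0,0],
    [0,0,0,0],
    [0,0,0,0],
  ],
)

```text
clock: 25.93
position: [544.4, -35.2, 164.1]
ee_rot: [-0.663, 0.246, 0.663, 0.246]
contact_force: [-0.5, 0.1, -3.7]
gripper_width: 46.2
```

Call:
drive_tool(
  motion=[
    [1,0,0,0],
    [1,0,0,0],
    [0,0,0,0],
  ],
)

```text
clock: 26.18
position: [544.3, -35.2, 162.3]
ee_rot: [-0.663, 0.246, 0.663, 0.246]
contact_force: [-0.3, -0.4, -3.0]
gripper_width: 46.7
```

Call:
drive_tool(
  motion=[
    [1,0,0,0],
    [0.5,0,0,0],
    [0,0,0,0],
  ],
)

```text
clock: 26.43
position: [544.3, -35.2, 160.8]
ee_rot: [-0.663, 0.246, 0.663, 0.246]
contact_force: [0.6, 0.4, -3.8]
gripper_width: 46.2
```

Call:
drive_tool(
  motion=[
    [1,0,0,0],
    [0.5,0,0,0],
    [0,0,0,0],
  ],
)

```text
clock: 26.68
position: [544.3, -35.2, 159.2]
ee_rot: [-0.663, 0.246, 0.663, 0.246]
contact_force: [-0.7, 0.2, -3.8]
gripper_width: 46.1
```

Call:
drive_tool(
  motion=[
    [0.5,0,0,0],
    [0.5,0,0,0],
    [0,0,0,0],
  ],
)

```text
clock: 26.93
position: [544.3, -35.2, 158.3]
ee_rot: [-0.663, 0.246, 0.663, 0.246]
contact_force: [0.4, -0.6, -4.0]
gripper_width: 46.2
```

Call:
drive_tool(
  motion=[
    [0.5,0,0,0],
    [0.5,0,0,0],
    [0,0,0,0],
  ],
)

```text
clock: 27.18
position: [544.3, -35.2, 157.3]
ee_rot: [-0.663, 0.246, 0.663, 0.246]
contact_force: [0.3, -0.6, -4.0]
gripper_width: 46.3
```

Call:
drive_tool(
  motion=[
    [0.5,0,0,0],
    [0.5,0,0,0],
    [0,0,0,0],
  ],
)

```text
clock: 27.43
position: [544.3, -35.2, 156.3]
ee_rot: [-0.663, 0.246, 0.663, 0.246]
contact_force: [0.6, -0.5, -3.4]
gripper_width: 46.6
```

The bore is on the shaft with no force. Approaching the key top, expected at TCP ≈ 153.

Call:
drive_tool(
  motion=[
    [0.7,0,0,0],
    [0.7,0,0,0],
    [0.6,0,0,0],
    [0,0,0,0],
  ],
)

```text
clock: 27.77
position: [544.3, -35.2, 154.2]
ee_rot: [-0.663, 0.246, 0.663, 0.246]
contact_force: [-0.3, 0.1, -4.4]
gripper_width: 46.2
```

Call:
drive_tool(
  motion=[
    [0.5,0,0,0],
    [0.5,0,0,0],
    [0,0,0,0],
  ],
)

```text
clock: 28.02
position: [544.3, -35.2, 153.3]
ee_rot: [-0.663, 0.246, 0.663, 0.246]
contact_force: [0.0, 0.8, -2.7]
gripper_width: 46.2
```

Call:
drive_tool(
  motion=[
    [0.5,0,0,0],
    [0.5,0,0,0],
    [0,0,0,0],
  ],
)

```text
clock: 28.27
position: [544.3, -35.2, 152.3]
ee_rot: [-0.663, 0.246, 0.663, 0.246]
contact_force: [0.7, 0.3, -4.0]
gripper_width: 46.1
```

Call:
drive_tool(
  motion=[
    [0.5,0,0,0],
    [0.5,0,0,0],
    [0,0,0,0],
  ],
)

```text
clock: 28.52
position: [544.3, -35.2, 151.3]
ee_rot: [-0.663, 0.246, 0.663, 0.246]
contact_force: [-0.4, -0.0, -3.7]
gripper_width: 46.3
```

Call:
drive_tool(
  motion=[
    [0.6,0,0,0],
    [0.6,0,0,0],
    [0.6,0,0,0],
    [0,0,0,0],
  ],
)

```text
clock: 28.85
position: [544.3, -35.2, 149.4]
ee_rot: [-0.663, 0.246, 0.663, 0.246]
contact_force: [0.1, 0.9, -4.8]
gripper_width: 46.5
```

Call:
drive_tool(
  motion=[
    [0.6,0,0,0],
    [0.6,0,0,0],
    [0.6,0,0,0],
    [0,0,0,0],
  ],
)

```text
clock: 29.18
position: [544.3, -35.2, 147.6]
ee_rot: [-0.663, 0.246, 0.663, 0.246]
contact_force: [0.1, 0.8, -4.5]
gripper_width: 46.5
```

Call:
drive_tool(
  motion=[
    [0.7,0,0,0],
    [0.7,0,0,0],
    [0.7,0,0,0],
    [0.7,0,0,0],
    [0,0,0,0],
  ],
)

```text
clock: 29.6
position: [544.3, -35.2, 144.8]
ee_rot: [-0.663, 0.246, 0.663, 0.246]
contact_force: [0.3, 0.0, -5.2]
gripper_width: 46.7
```

The keyway has gone over the key without touching. Continuing to the collar.

Call:
drive_tool(
  motion=[
    [1,0,0,0],
    [1,0,0,0],
    [1,0,0,0],
    [1,0,0,0],
    [1,0,0,0],
    [0,0,0,0],
  ],
)

```text
clock: 30.1
position: [544.3, -35.2, 139.7]
ee_rot: [-0.663, 0.246, 0.663, 0.246]
contact_force: [0.3, -0.2, -3.7]
gripper_width: 46.0
```

Call:
drive_tool(
  motion=[
    [1,0,0,0],
    [1,0,0,0],
    [1,0,0,0],
    [1,0,0,0],
    [1,0,0,0],
    [0,0,0,0],
  ],
)

```text
clock: 30.6
position: [544.2, -35.2, 134.7]
ee_rot: [-0.663, 0.246, 0.663, 0.246]
contact_force: [-0.1, 0.5, -3.9]
gripper_width: 46.2
```

Call:
drive_tool(
  motion=[
    [1,0,0,0],
    [1,0,0,0],
    [1,0,0,0],
    [1,0,0,0],
    [1,0,0,0],
    [0,0,0,0],
  ],
)

```text
clock: 31.1
position: [544.2, -35.2, 129.7]
ee_rot: [-0.663, 0.246, 0.663, 0.246]
contact_force: [-0.1, -1.6, -3.6]
gripper_width: 46.3
```

Call:
drive_tool(
  motion=[
    [1,0,0,0],
    [1,0,0,0],
    [1,0,0,0],
    [0,0,0,0],
  ],
)

```text
clock: 31.43
position: [544.3, -35.2, 126.8]
ee_rot: [-0.663, 0.246, 0.663, 0.246]
contact_force: [0.2, -0.2, -3.7]
gripper_width: 46.3
```

Call:
drive_tool(
  motion=[
    [0.5,0,0,0],
    [0.5,0,0,0],
    [0,0,0,0],
  ],
)

```text
clock: 31.68
position: [544.3, -35.2, 125.9]
ee_rot: [-0.663, 0.246, 0.663, 0.246]
contact_force: [-1.0, 0.2, -4.6]
gripper_width: 46.4
```

Call:
drive_tool(
  motion=[
    [0.5,0,0,0],
    [0.5,0,0,0],
    [0,0,0,0],
  ],
)

```text
clock: 31.93
position: [544.4, -35.2, 124.9]
ee_rot: [-0.663, 0.246, 0.663, 0.246]
contact_force: [-0.3, 0.3, -4.1]
gripper_width: 46.6
```

Call:
drive_tool(
  motion=[
    [0.5,0,0,0],
    [0.3,0,0,0],
    [0,0,0,0],
  ],
)

```text
clock: 32.18
position: [544.7, -35.3, 124.9]
ee_rot: [0.663, -0.246, -0.663, -0.246]
contact_force: [-0.6, -0.0, 0.6]
gripper_width: 46.4
```

Call:
drive_tool(
  motion=[
    [0.4,0,0,0],
    [0.3,0,0,0],
    [0,0,0,0],
  ],
)

```text
clock: 32.43
position: [545.0, -35.3, 124.8]
ee_rot: [0.664, -0.246, -0.662, -0.246]
contact_force: [-1.8, 0.1, 4.8]
gripper_width: 46.5
```

Seated: it stops hard at TCP 124.9, so the underside is at 115. Releasing, lifting clear and checking.

Call:
drive_tool(
  motion=[
    [-0.8,0,0,0],
    [0,0,0,0],
    [0,0,0,0],
    [0,0,0,0],
    [0,0,0,0],
  ],
  grip=66,
)

```text
clock: 32.85
position: [544.5, -35.2, 124.2]
ee_rot: [0.663, -0.246, -0.663, -0.246]
contact_force: [0.5, -0.1, -0.7]
gripper_width: 66.0
```

Call:
drive_tool(
  motion=[
    [-3,0,0,0],
    [-8,0,0,0],
    [-15,0,0,0],
    [-25,0,0,0],
    [-30,0,0,0],
    [-30,0,0,0],
    [-30,0,0,0],
    [0,-30,0,0],
    [0,-35,0,0],
    [0,-35,0,0],
  ],
)

```text
clock: 33.68
position: [610.3, 41.1, 267.8]
ee_rot: [0.664, -0.246, -0.662, -0.247]
contact_force: [0.2, -0.7, 0.1]
gripper_width: 66.5
```

Call:
drive_tool(
  motion=[
    [0,-40,0,0],
    [0,-40,0,0],
    [0,-35,0,0],
    [0,0,0,0],
    [0,0,0,0],
    [0,0,0,0],
  ],
)

```text
clock: 34.18
position: [684.3, 127.7, 265.4]
ee_rot: [-0.663, 0.246, 0.663, 0.246]
contact_force: [-0.4, -0.0, 0.7]
gripper_width: 66.2
```

```bash
python3 go.py
python3 - <<'E'
from h import *
T=np.mean([shot('top').astype(np.float32) for _ in range(6)],0).astype(np.uint8);S=np.mean([shot('scene').astype(np.float32) for _ in range(6)],0).astype(np.uint8)
cv2.imwrite('pics/f.png',np.hstack([rs(S[145:205,205:260],7),rs(T[165:225,242:297],7)]))
g=cv2.cvtColor(T,cv2.COLOR_BGR2GRAY)
print("proj shaft top/boss-edge scene", proj("scene",[[543.8,-35.2,151],[543.8,-35.2,149],[543.8,-35.2,127]]).round(1).tolist(), proj("top",[[543.8,-35.2,149]]).round(1).tolist())
E
```

```text
t 34.18 p [684.3 127.7 265.4] yaw -130.69 tilt [-0.0004 -0.0004] F [-0.4 -0.   0.7] w 66.16 j6 0.44
proj shaft top/boss-edge scene [[229.9, 167.5], [229.9, 168.0], [230.4, 173.9]] [[270.5, 195.3]]
```

View pics/f.png

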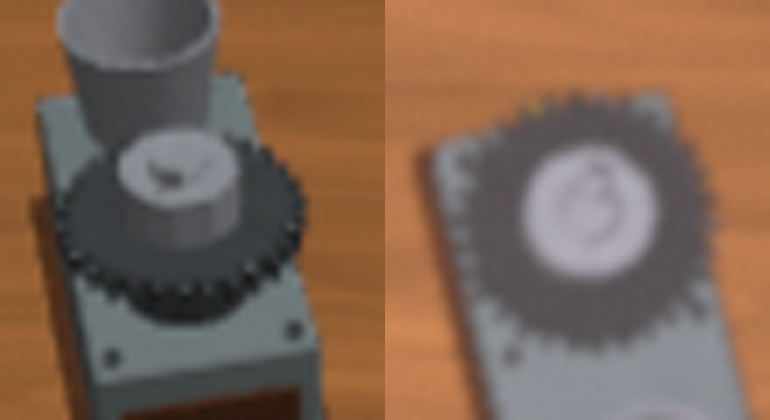

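The final view shows the gear level on the collar. In the scene crop the boss is at (180,170), with the shaft end nearly flush and the keyway recess at (170,178). In the top crop it is centred at (590,210). Handing in.

```bash
python3 -c "
from bench import arm
print(arm.job_done())"
```

```text
the job is handed in; nothing more can be done
None
```

The mill is assembled and handed in at about 35 s of the 72 s allowed. The key is fully down in the shaft's slot, and the drive gear sits flat on the collar with its keyway over the key.

- **Key:** I took it for the larger of the two pegs in both camera views and left the pin in its socket. I felt for the slot floor and both side walls, then lowered the key until it bottomed. Its lower end was at about 89 mm, as specified, and the highest force was about 7 N.
- **Gear:** I gripped it by the boss, turned it about 23.5° to line up the keyway, and lowered it over shaft and key without touching either. It stopped firmly with its underside at 115 mm, the collar's height, at a push of about 9 N above the weight it was carrying.
- **Last checks:** The final pictures show the gear level and centred with the shaft end almost flush. The gripper was clear, and force was back to zero.

**Disagreements along the way:**
- My first grip on the key, at the very tips of the fingers, was poor, so I let go and gripped again deeper.
- The gripper read 2 to 3 mm narrower than the true size on both parts. I took this to be the pads compressing and did not use it to identify the key.
- The first image put the slot at -0.30 rad. After the key was in, both the images and the feel of it gave about -0.20 to -0.21 rad, so I used -0.21 for the gear.

I didn't check the other goods on the counter in a final picture, but no move went near them.

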